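# Two cups under the drip station

### The arm

A 6-joint arm with a two-finger parallel gripper is mounted at the origin on the work surface. World frame = base frame: x ahead of the robot, y to its left, z up, the work surface at z = 0. Lengths are in m, angles in degrees, forces in N, time in s.
With the tool pointing down it reaches from about 0.4 to 0.825 m from the base axis. Payload 7 kg.
Tool frame: the origin (TCP) lies midway between the tips of the shut fingers; the grasp point (between the pads) lies 19 mm behind it; z points along the fingers, y is the line along which they close (so a half turn about z gives the same grasp; the last joint's range is limited). The gripper opens to 88 mm and grips with 3 to 60 N. Pads are 19 mm wide; open, the fingers measure 130 mm over their backs; the gripper's body (78 mm by 193 mm) begins 47 mm behind the grasp point.
Start: joints at [86.637, 20.546, 0.682, 0, -70.136, -16.507], TCP at [0.229, 0.635, 0.227] pointing down, gripper open.
Joint ranges: [-176.03, 176.03], [-82.01, 121.73], [-58.28, 71.71], [-173.87, 95.51], [-174.79, -0.11], [-173.66, 173.66]. Speed limits (degrees/s): [136.94, 136.94, 172.46, 180, 180, 180].

### API

Orientations are given as [roll, pitch, yaw] about the fixed x, y, z axes, in that order (R = Rz(yaw) Ry(pitch) Rx(roll)).
In Python, from plant import r, eyes, workorder gives the robot as it stands.
- The arm moves only by the tool step_arm, never from a script. Its argument "plan" is a list of rows, each a list of 5 numbers: the shift along the tool's x, y, z each as a share of 25 cm, from -1 to 1, then the turn about the tool's z as a share of 60 degrees, from -1 to 1, then the finger opening in mm, from 0 to 87.6. In form: [[x, y, z, turn, jaw], ...]. A call has 1 to 12 rows; each row is the pose to reach, as a shift and turn from the pose commanded when the call began, along the tool's axes at that moment; what a row does not reach only later rows make up. A row lasts 1/12 s, in which the tool goes at most 41.7 mm and 7.16 degrees, less where a joint would pass 70% of its speed; a pose out of reach is approached as far as the arm can. A call with a number of a shift or a turn outside -1 to 1 is refused whole. A call with a gripper value outside its range is refused whole. The fingers move at their own pace and stop on an object; "newtons" is the grip in N (left out, the last holds). Time passes only in rows, so rows that repeat a pose let the fingers close. It gives the time, the measured TCP pose, the force, the opening and the grip force at its end, in the units of the state.
- r.get_state(): the state, without advancing time (a new reading comes with each control period).
- eyes.capture(name): name is "side" or "top" or "wrist"; returns the picture (420x560x3 uint8, red, green, blue); there is no depth.
- eyes.camera_model(name): a dict with "fov_y" (degrees; the focal length in pixels is half the picture's height over the tangent of half this angle, whatever the lens; pixels are square), "cx", "cy" (the principal point, pixels), "world_to_cam" (4x4, takes a point from world to camera coordinates); the wrist camera has in their place "hand_eye" (4x4, takes a point from camera to tool coordinates, whose origin is the TCP and whose axes are the flange's). Camera axes: x right, y up, looking along -z (the intrinsics and any distortion apply to the point x, -y, -z); pixel columns grow to the right and rows downward; lengths in m; the calibration is good to about 2 mm. The wrist camera is an equidistant fisheye: a pixel r from the principal point sees the ray r / f radians off the axis. A picture is of the moment at which its call begins: read the wrist's pose just before it. camera_model takes no time and is no camera call.
- workorder.close_job(): hands the job in; it is judged then, once.
The state is a dict: "time_s": time; "joints": joint angles; "qd": joint speeds; "joint_torque": joint torques, N m; "tcp_pos": TCP position; "eef_rot": TCP orientation; "contact_force": force on the tool from outside, world axes, zero at the start; "moment": the same for the moment, N m; "gripper_width": finger opening in m; "gripper_force": force on a finger pad.
Only numpy, scipy, OpenCV 4.12 (cv2) and the standard library are available. Lean on these libraries where they do the work, as an engineer would, in place of code of your own. Each camera call takes 0.05 s, during which the arm holds its last target. There are 200 camera calls.

### The job

Get the drip station ready for two coffees: turn its twin-spout turret one click anticlockwise (seen from above) from the parked position, so that the spouts stand over the two bays, and slide each saucer with its cup along the counter into a bay of its own, under the low top, fully home against the rear stop. Either saucer may have either bay; slide them, do not pick saucers or cups up, keep the cups upright on their saucers, and leave everything else where it is.

Things in the scene. Friction and masses are not known exactly. Their poses are not given: they have to be found in the camera images.
- bridge: fixed steel drip station, a low bridge open at the front. Origin: on the counter below the turret axis; +x from the open front to the rear stop, +y left. Flat top 70 to 74 mm above the counter, x -72 (front edge) to +68 mm, y -194 to +194 mm, a 44 mm square hole over each bay. Solid pedestal below it at |y| under 48 mm, side walls at |y| 182 to 194 mm, full depth
- bay_left (a point): on the counter, where a saucer's centre is when fully home and centred in the left bay (bridge x=0, y=+115 mm). Each bay is 134 mm wide, 70 mm high, open at the front; the stop bar across its back is 20 mm high, its front face at bridge x=+56 mm
- bay_right (a point): the same for the right bay (bridge x=0, y=-115 mm)
- turret (a joint): angle of the twin-spout turret on the bridge, rad, anticlockwise seen from above; spring detents at 0 (parked), 1.047 (spouts over the bays), 2.094 (one too far), stops at -0.12 and 2.2. Starts near 0; a click takes about 0.1 N m; let go, it settles into the nearest detent. Two opposite arms, each 121 mm long, 12 mm thick, 94 to 106 mm above the counter, at 0.524 rad + this value from the bridge's +x
- wing (a point): middle of the turret's black finger grip, on the turret's axis, 138 mm above the counter: an upright plate 48 mm long, 12 mm thick, 108 to 154 mm above the counter, lying along the arms. The hub below it, 52 mm across, reaches up to 110 mm. While parked, the front arm sticks out about 33 mm beyond the bridge's front edge, on the right (-y) side
- saucer_a: white porcelain saucer, loose, 110 mm across, 18 mm high (upright lip 12 to 18 mm above the counter, below it the outside slopes in to a 60 mm foot); inner floor, where its cup stands loosely centred, 5 mm above the underside, inside a 4 mm high ring of 51 mm bore. Origin: centre of the underside. About 0.16 kg. The two saucers are identical
- saucer_b: white porcelain saucer, loose, 110 mm across, 18 mm high (upright lip 12 to 18 mm above the counter, below it the outside slopes in to a 60 mm foot); inner floor, where its cup stands loosely centred, 5 mm above the underside, inside a 4 mm high ring of 51 mm bore. Origin: centre of the underside. About 0.16 kg. The two saucers are identical
- cup_a: white porcelain cup, loose, standing on saucer_a: 58 mm across (straight sides from 12 mm above its foot to the rim), 55 mm high, wall 3 mm, foot 44 mm across, top 60 mm above the counter; loop handle along the cup's own +x, reaching 51 mm from its centre, 15 to 48 mm above the foot, 6 mm thick. Origin: centre of the underside. About 0.12 kg
- cup_b: white porcelain cup, loose, standing on saucer_b: 58 mm across (straight sides from 12 mm above its foot to the rim), 55 mm high, wall 3 mm, foot 44 mm across, top 60 mm above the counter; loop handle along the cup's own +x, reaching 51 mm from its centre, 15 to 48 mm above the foot, 6 mm thick. Origin: centre of the underside. About 0.12 kg
- dish: bystander: low lidded white porcelain sweets dish, 68 mm across, 36 mm high with its little knob, origin centre of the underside; stands among the saucers
- cezve: bystander: steel cezve (coffee pot), 82 mm across, 75 mm high, origin centre of the underside; its straight handle, 12 mm thick, runs along its own +x out to 171 mm, rising from 66 to 111 mm above the counter
- jar: bystander: glass sugar jar with closed lid, 72 mm across, 105 mm high, origin centre of the underside
- spoon: bystander: wooden spoon 200 mm long lying on the counter along its own x, under 35 mm high, at the left, pointing away from the robot, origin near its middle on the counter

How it is judged:
By the outcome, as a careful person would: the job done as asked, in the order asked, and still so for the second after the job is handed in, with the robot touching nothing.
It also fails if it takes over 72 s, if anything falls off the work surface, if the arm or the gripper's body presses on something with over 40 N, if the wrist force passes 120 N, or if a joint passes its speed limit or range.

## Working session

There is one attempt and no reset: what is moved stays moved. The work goes in short steps, Python scripts to look and compute and a tool call to move; the robot and the scene stay as the last step left them, time stands still between calls to the robot, and variables do not carry over. Pictures are saved under pics/ and viewed, at most 10 in all, crops included, and the job is handed in when it is done.

Besides the shell and the picture viewer there is one more tool, called after "Call:" as name([rows], argument=value, ...), one row to a line, values as JSON. step_arm: Moves the arm, as the interface text tells. Its arguments: {"type":"object","properties":{"plan":{"type":"array"},"newtons":{"type":"number"}},"required":["plan"]}

```bash
mkdir -p pics; ls
python3 - <<'E'
from plant import r,eyes,workorder
import cv2,numpy as np
for n in ("top","side"):
    im=eyes.capture(n); cv2.imwrite(f"pics/{n}0.png",im[:,:,::-1])
    m=eyes.camera_model(n); print(n,{k:(np.round(v,3).tolist()) for k,v in m.items()})
print(eyes.camera_model("wrist"))
s=r.get_state();print(s)
E
```

```text
pics
top {'fov_y': 47.258, 'cx': 272.467, 'cy': 205.738, 'world_to_cam': [[0.012, -1.0, 0.02, -0.016], [0.989, 0.015, 0.146, -0.585], [-0.146, 0.018, 0.989, -1.365], [0.0, 0.0, 0.0, 1.0]]}
side {'fov_y': 46.291, 'cx': 286.235, 'cy': 205.314, 'world_to_cam': [[0.713, -0.701, 0.001, -0.417], [0.5, 0.509, 0.7, -0.367], [-0.492, -0.499, 0.714, -1.268], [0.0, 0.0, 0.0, 1.0]]}
{'fov_y': 65.70646984690485, 'cx': 274.31760472361464, 'cy': 207.62383755716044, 'hand_eye': array([[ 1.35330766e-04,  9.61924235e-01,  2.73316206e-01,
         7.30923991e-02],
       [ 9.99999942e-01, -4.44496490e-05, -3.38704992e-04,
         1.17498199e-03],
       [-3.13659731e-04,  2.73316236e-01, -9.61924184e-01,
        -1.59172928e-01],
       [ 0.00000000e+00,  0.00000000e+00,  0.00000000e+00,
         1.00000000e+00]])}
{'time_s': 0.1, 'joints': array([ 8.66371274e+01,  2.05876412e+01,  6.38395874e-01, -1.59104609e-02,
       -7.01365392e+01, -1.65075673e+01]), 'qd': array([ 0.01479708, -0.06372406,  0.15520906,  0.0323778 , -0.0771476 ,
       -0.0076426 ]), 'joint_torque': array([-2.09804799e-03, -5.84165025e+01,  2.93751115e+01,  7.01558948e+00,
        1.01555165e-02, -5.16831676e-05]), 'tcp_pos': array([0.22930885, 0.63438531, 0.22571386]), 'eef_rot': array([ 1.79913501e+02, -1.00358541e-02, -1.98758495e+01]), 'contact_force': array([-0.14997821, -0.34900801,  0.18367386]), 'moment': array([-0.0306609 , -0.03501398, -0.03266738]), 'gripper_force': 0.0, 'gripper_width': 0.08785894378898856}
```

View pics/top0.png

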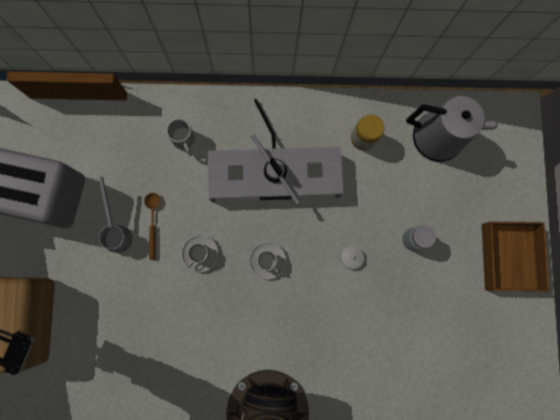

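View pics/side0.png

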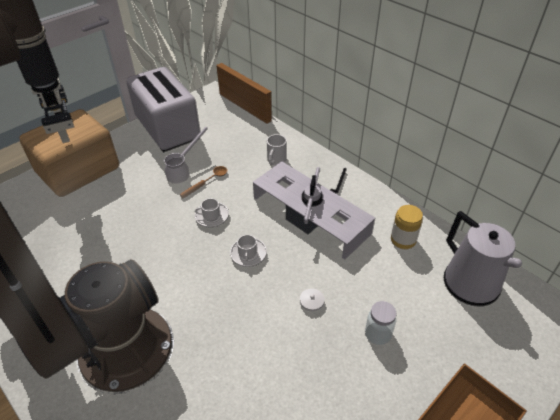

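```bash
cat > h.py <<'E'
import cv2,numpy as np
from plant import r,eyes,workorder
from scipy.spatial.transform import Rotation as R
def ray(name,u,v,pose=None):
    m=eyes.camera_model(name); f=210/np.tan(np.radians(m["fov_y"]/2))
    a,b=(u-m["cx"]),(v-m["cy"])
    if name=="wrist":
        q=np.hypot(a,b); t=q/f; s=np.sin(t)/max(q,1e-9)
        d=np.array([a*s,-b*s,-np.cos(t)]); H=m["hand_eye"]
        s=pose or r.get_state(); Rt=R.from_euler("xyz",s["eef_rot"],degrees=True).as_matrix()
        return s["tcp_pos"]+Rt@H[:3,3],Rt@H[:3,:3]@d
    W=m["world_to_cam"]; d=np.array([a/f,-b/f,-1]); return -W[:3,:3].T@W[:3,3],W[:3,:3].T@d
def pt(name,u,v,z,pose=None):
    o,d=ray(name,u,v,pose); return o+d*(z-o[2])/d[2]
E
python3 - <<'E'
from h import *
im=cv2.imread("pics/top0.png")[95:295,90:450]
g=np.clip(im.astype(float)*1.0,0,255)/255; g=(g**.6*255).astype(np.uint8)
cv2.imwrite("pics/top0c.png",cv2.resize(g,None,fx=2.2,fy=2.2,interpolation=cv2.INTER_CUBIC))
hsv=cv2.cvtColor(cv2.imread("pics/top0.png"),cv2.COLOR_BGR2HSV)
for n,(u,v) in dict(A=(200,254),B=(268,262),dish=(353,258)).items(): print(n,pt("top",u,v,.018),hsv[v,u])
for u,v in ((210,150),(340,148),(342,193),(209,200),(236,172),(315,170)): print(u,v,pt("top",u,v,.074))
print(pt("top",275,171,.138))
E
```

```text
A [0.44284454 0.2024832  0.018     ] [30  7 70]
B [0.42209822 0.00272823 0.018     ] [23 14 73]
dish [ 0.43704247 -0.24773013  0.018     ] [ 24  12 103]
210 150 [0.74204689 0.17650513 0.074     ]
340 148 [ 0.75480758 -0.20297072  0.074     ]
342 193 [ 0.62114255 -0.20764902  0.074     ]
209 200 [0.59473133 0.17476544 0.074     ]
236 172 [0.67794357 0.09943826 0.074     ]
315 170 [ 0.6877187  -0.12957572  0.074     ]
[ 0.66854747 -0.01190543  0.138     ]
```

View pics/top0c.png

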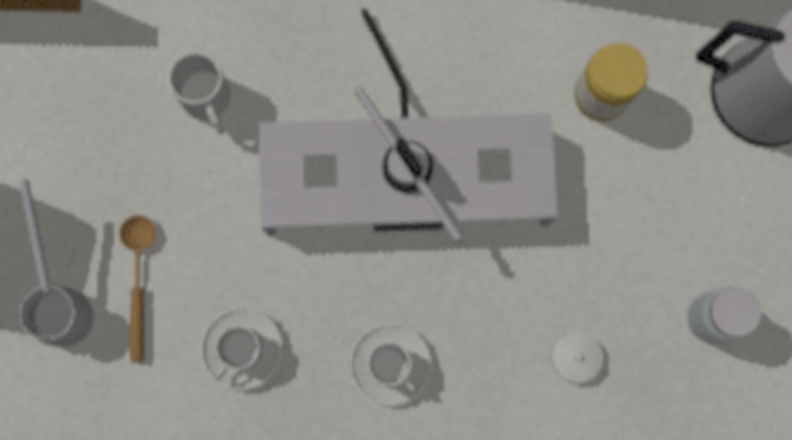

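The crop shows the bridge with hole centres at full-image (235.5,172.3) and (314.5,170). Saucer A is at (200.9,254.1) with its handle toward the robot, and saucer B at (268.6,261.4) with its handle toward the robot and right. The dish is well to the right.

```bash
cat >> h.py <<'E'
def go(x,y,z,yaw,label="",frm=None):
    s=r.get_state(); p=s["tcp_pos"]; Y=s["eef_rot"][2]
    if frm: p,Y=np.array(frm[:3]),frm[3]
    c,n=np.cos(np.radians(Y)),np.sin(np.radians(Y)); d=np.array([x,y,z])-p
    t=-((yaw-Y+180)%360-180)
    print(label,"sh",np.round(np.array([d[0]*c+d[1]*n,d[0]*n-d[1]*c,-d[2]])/.25,3),"turn",round(t/60,3),"rows",round(max(np.linalg.norm(d)/.0417,abs(t)/7.16),1))
E
python3 - <<'E'
from h import *
L=pt("top",235.5,172.3,.074);Rr=pt("top",314.5,170,.074);c=(L+Rr)/2;d=L-Rr
print(c,np.degrees(np.arctan2(-d[0],d[1])))
print("A",pt("top",200.9,254.1,.018),"B",pt("top",268.6,261.4,.018),"cupA rim",pt("top",198.6,252.7,.06),"cupB rim",pt("top",267.3,259.5,.06))
print("wing",pt("top",275.2,165.7,.154))
go(.42,.3,.23,-80,"1");go(.57,.10,.23,-140,"2",(.42,.3,.23,-80));
E
```

```text
[ 0.68236365 -0.01362928  0.074     ] 2.665677176507051
A [0.44258726 0.19984118 0.018     ] B [0.42387056 0.00099113 0.018     ] cupA rim [0.44460505 0.2011211  0.06      ] cupB rim [0.42789293 0.00527512 0.06      ]
wing [ 0.67979451 -0.01191193  0.154     ]
1 sh [ 1.172  0.999 -0.017] turn 1.002 rows 9.2
2 sh [ 0.892 -0.452 -0.   ] turn 1.0 rows 8.4
```

Call:
step_arm([
  [1, 0.9, 0, 1, 60],
  [1, 0.9, 0, 1, 60],
  [1, 0.9, 0, 1, 60],
  [1, 0.9, 0, 1, 60],
  [1, 0.9, 0, 1, 60],
  [1, 0.9, 0, 1, 60],
  [1, 0.9, 0, 1, 60],
  [1, 0.9, 0, 1, 60],
  [1, 0.9, 0, 1, 60],
])

```text
time_s: 0.85
tcp_pos: [0.3893, 0.333, 0.2266]
eef_rot: [180.0, -0.1, -80.5]
contact_force: [-0.5, 0.7, 0.1]
gripper_width: 0.0597
gripper_force: 0.0
```

```bash
python3 -c "
from h import *
print(r.get_state()['tcp_pos'],r.get_state()['eef_rot'])
go(.60,.06,.24,-140);go(.681,-.013,.24,-147.4)"
```

```text
[0.38930578 0.33297291 0.22656979] [ 1.79954577e+02 -5.59100302e-02 -8.04706949e+01]
 sh [ 1.216 -0.65  -0.054] turn 0.992 rows 8.3
 sh [ 1.558 -0.922 -0.054] turn 1.115 rows 10.9
```

Call:
step_arm([
  [1, -0.6, 0, 1, 60],
  [1, -0.6, 0, 1, 60],
  [1, -0.6, 0, 1, 60],
  [1, -0.6, 0, 1, 60],
  [1, -0.6, 0, 1, 60],
  [1, -0.6, 0, 1, 60],
  [1, -0.6, 0, 1, 60],
  [1, -0.6, 0, 1, 60],
  [1, -0.6, 0, 1, 60],
])

```text
time_s: 1.6
tcp_pos: [0.5806, 0.1159, 0.2254]
eef_rot: [180.0, -0.1, -140.5]
contact_force: [0.4, 1.1, -0.0]
gripper_width: 0.0599
gripper_force: 0.0
```

```bash
python3 -c "
from h import *
print(r.get_state()['tcp_pos'],r.get_state()['eef_rot'])
go(.681,-.013,.20,-147.4)"
```

```text
[0.58058695 0.11593516 0.22540928] [ 1.79976950e+02 -1.09184554e-01 -1.40530962e+02]
 sh [ 0.018 -0.653  0.102] turn 0.114 rows 4.0
```

Call:
step_arm([
  [0.018, -0.65, 0, 0.114, 60],
  [0.018, -0.65, 0, 0.114, 60],
  [0.018, -0.65, 0, 0.114, 60],
  [0.018, -0.65, 0.05, 0.114, 60],
  [0.018, -0.65, 0.05, 0.114, 60],
  [0.018, -0.65, 0.05, 0.114, 60],
])

```text
time_s: 2.1
tcp_pos: [0.6809, -0.0108, 0.2115]
eef_rot: [179.9, -0.2, -146.9]
contact_force: [0.2, 1.2, 0.1]
gripper_width: 0.0597
gripper_force: 0.0
```

```bash
python3 -c "
from h import *
s=r.get_state();im=eyes.capture('wrist');cv2.imwrite('pics/w1.png',(((im[:,:,::-1]/255.)**.6)*255).astype(np.uint8))
print(s['tcp_pos'],s['eef_rot'])
# project expected wing
m=eyes.camera_model('wrist');H=m['hand_eye'];f=210/np.tan(np.radians(m['fov_y']/2))
Rt=R.from_euler('xyz',s['eef_rot'],degrees=True).as_matrix()
for P in ((.681,-.013,.154),(.681+.024*np.cos(.57),-.013+.024*np.sin(.57),.154),(.681-.024*np.cos(.57),-.013-.024*np.sin(.57),.154)):
  q=H[:3,:3].T@(Rt.T@(np.array(P)-s['tcp_pos'])-H[:3,3]); a=np.array([q[0],-q[1]]);t=np.arctan2(np.linalg.norm(a),-q[2]);print(np.array([m['cx'],m['cy']])+a/np.linalg.norm(a)*t*f)
"
```

```text
[ 0.6808889  -0.01077446  0.21154607] [ 179.9161182    -0.20119067 -146.90861822]
[271.90418481 224.685159  ]
[271.73219055 255.87054211]
[272.10367676 191.3609898 ]
```

View pics/w1.png

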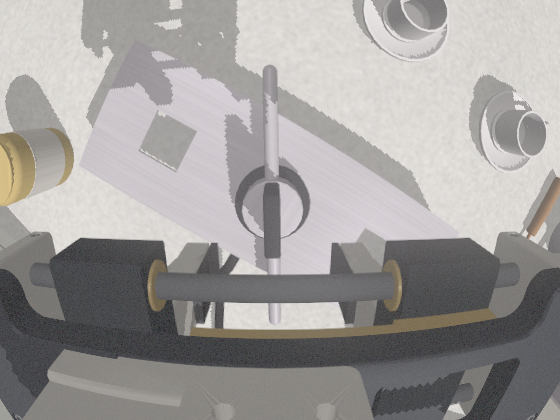

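The plate is in column 272, rows 183-257, aligned with the jaw; descending.

Call:
step_arm([
  [0, 0, 0.15, 0, 60],
  [0, 0, 0.3, 0, 60],
  [0, 0, 0.365, 0, 60],
  [0, 0, 0.365, 0, 20],
  [0, 0, 0.365, 0, 5],
  [0, 0, 0.365, 0, 5],
  [0, 0, 0.365, 0, 5],
  [0, 0, 0.365, 0, 5],
  [0, 0, 0.365, 0, 5],
  [0, 0, 0.365, 0, 5],
], newtons=20)

```text
time_s: 2.98
tcp_pos: [0.6814, -0.0086, 0.1238]
eef_rot: [-180.0, 0.1, -146.7]
contact_force: [0.5, -2.0, -0.9]
gripper_width: 0.0186
gripper_force: 2.9
```

Call:
step_arm([
  [0, 0, 0, 0, 5],
  [0, 0, 0, 0, 5],
  [0, 0, 0, 0, 5],
  [0, 0, 0, 0, 5],
])

```text
time_s: 3.32
tcp_pos: [0.6831, -0.0114, 0.1238]
eef_rot: [-179.8, 0.1, -146.7]
contact_force: [8.1, -12.4, -2.9]
gripper_width: 0.0117
gripper_force: 20.0
```

Call:
step_arm([
  [0, -0.014, 0, -0.05, 5],
  [0, -0.014, 0, -0.15, 5],
  [0, -0.014, 0, -0.26, 5],
  [0, -0.014, 0, -0.37, 5],
  [0, -0.014, 0, -0.48, 5],
  [0, -0.014, 0, -0.59, 5],
])

```text
time_s: 3.82
tcp_pos: [0.6836, -0.0118, 0.1238]
eef_rot: [-179.9, 0.0, -111.0]
contact_force: [0.8, 0.2, 2.8]
gripper_width: 0.012
gripper_force: 20.0
```

Call:
step_arm([
  [0, 0, 0, -0.11, 5],
  [0, 0, 0, -0.22, 5],
  [0, 0, 0, -0.33, 5],
  [0, 0, 0, -0.4, 5],
  [0, 0, 0, -0.4, 5],
  [0, 0, 0, -0.4, 60],
  [0, 0, 0, -0.4, 60],
  [0, 0, 0, -0.4, 60],
  [0, 0, -0.2, -0.4, 60],
  [0, 0, -0.4, -0.4, 60],
  [0, 0, -0.45, -0.4, 60],
])

```text
time_s: 4.73
tcp_pos: [0.6834, -0.0118, 0.2385]
eef_rot: [-179.9, -0.0, -87.4]
contact_force: [0.5, 0.2, 0.5]
gripper_width: 0.0465
gripper_force: 0.0
```

```bash
python3 -c "
from h import *
s=r.get_state();im=eyes.capture('wrist');cv2.imwrite('pics/w2.png',(((im[:,:,::-1]/255.)**.6)*255).astype(np.uint8))
print(s)
"
```

```text
{'time_s': 4.7333, 'joints': array([ 1.53430627e+01,  2.09143778e+01,  2.76653453e+00,  5.71764780e-02,
       -7.17643640e+01, -1.27296110e+01]), 'qd': array([ 2.72885827e-02, -1.12346354e+01,  2.83182179e+01, -5.32970693e-01,
       -3.83130648e+01, -4.94169005e-02]), 'joint_torque': array([-1.03933846e-01, -5.39451385e+01,  2.52231663e+01,  6.24056786e+00,
        5.70878517e-01, -8.41964182e-03]), 'tcp_pos': array([ 0.68339868, -0.01175117,  0.23850753]), 'eef_rot': array([-1.79902401e+02, -3.36535685e-02, -8.73687265e+01]), 'contact_force': array([0.53812986, 0.16086577, 0.5257835 ]), 'moment': array([ 0.06684888, -0.29410049, -0.03362703]), 'gripper_force': 0.0, 'gripper_width': 0.04650634360875622}
```

View pics/w2.png

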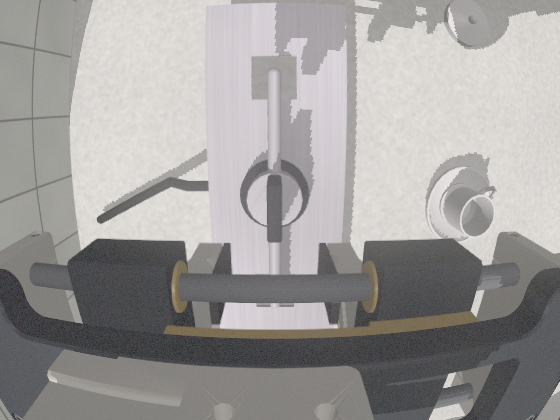

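Turret arm now lies over the hole centres, parallel to the bridge (arm at column 273, hole 251-297). Next: saucer B.

```bash
python3 -c "
from h import *
go(.427,.004,.15,-135);go(.427,.004,.026,-135,'',(.427,.004,.15,-135))
go(.563,-.134,.026,-135,'drag',(.427,.004,.026,-135))"
```

```text
sh [-0.111  1.031  0.38 ] turn 0.795 rows 6.7
 sh [-0.     0.     0.496] turn 0.0 rows 3.0
drag sh [ 0.006 -0.775 -0.   ] turn 0.0 rows 4.6
```

Call:
step_arm([
  [-0.11, 1, 0.1, 0.795, 76],
  [-0.11, 1, 0.2, 0.795, 76],
  [-0.11, 1, 0.3, 0.795, 76],
  [-0.11, 1, 0.35, 0.795, 76],
  [-0.11, 1, 0.35, 0.795, 76],
  [-0.11, 1, 0.35, 0.795, 76],
  [-0.11, 1, 0.35, 0.795, 76],
  [-0.11, 1, 0.35, 0.795, 76],
  [-0.11, 1, 0.35, 0.795, 76],
])

```text
time_s: 5.53
tcp_pos: [0.431, 0.0042, 0.1479]
eef_rot: [-180.0, 0.0, -135.0]
contact_force: [1.3, 0.3, -0.2]
gripper_width: 0.0758
gripper_force: 0.0
```

```bash
python3 -c "
from h import *
s=r.get_state();im=eyes.capture('wrist');cv2.imwrite('pics/w3.png',(((im[:,:,::-1]/255.)**.6)*255).astype(np.uint8))
print(s['tcp_pos'],s['eef_rot'],s['gripper_width'])
go(.427,.004,.026,-135)
"
```

```text
[0.43099377 0.00416508 0.14793997] [-1.79996295e+02  1.45555838e-02 -1.34970624e+02] 0.07575639057718743
 sh [0.016 0.014 0.489] turn 0.001 rows 2.9
```

View pics/w3.png

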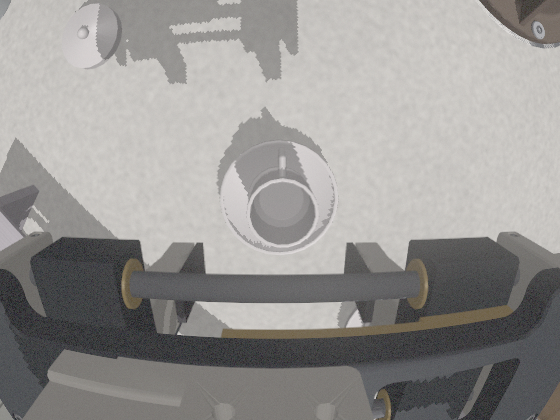

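Cup rim centre is at about (283,213), saucer centre (279,196), handle up the image along tool x. I'll check the metric position.

```bash
python3 -c "
from h import *
print(pt('wrist',283,213,.06),pt('wrist',279,196,.018))
p=pt('wrist',283,213,.06); go(p[0],p[1],.026,-135)
go(.563,-.134,.026,-135,'drag',(p[0],p[1],.026,-135))
"
```

```text
[0.42735019 0.00912941 0.06      ] [0.42664473 0.00473541 0.018     ]
 sh [0.001 0.027 0.489] turn 0.001 rows 2.9
drag sh [ 0.021 -0.789 -0.   ] turn 0.0 rows 4.7
```

Call:
step_arm([
  [0.005, 0.02, 0.15, 0, 76],
  [0.005, 0.02, 0.3, 0, 76],
  [0.005, 0.02, 0.42, 0, 76],
  [0.005, 0.02, 0.49, 0, 76],
  [0.005, 0.02, 0.49, 0, 50],
  [0.005, 0.02, 0.49, 0, 50],
  [0.005, 0.02, 0.49, 0, 50],
  [0.005, 0.02, 0.49, 0, 50],
  [0.005, 0.02, 0.49, 0, 50],
  [0.005, 0.02, 0.49, 0, 50],
], newtons=5)

```text
time_s: 6.42
tcp_pos: [0.4283, 0.0071, 0.0263]
eef_rot: [-180.0, 0.1, -135.0]
contact_force: [0.4, -1.0, 0.5]
gripper_width: 0.059
gripper_force: 5.0
```

```bash
python3 -c "
from h import *
print(r.get_state())
go(.563,-.134,.026,-135,'drag')
"
```

```text
{'time_s': 6.4167, 'joints': array([ 2.75604298e+01,  1.16758871e+01, -4.41613019e+01,  5.58325278e-03,
       -3.40287789e+01, -7.25712698e+01]), 'qd': array([ 0.04262858,  0.16192753, -0.04860998,  0.16461813,  0.37109022,
       -0.03735795]), 'joint_torque': array([-9.12968628e-02, -3.36654425e+01,  1.72007364e+01,  4.08378839e+00,
       -2.24454752e-01, -4.81798124e-03]), 'tcp_pos': array([0.42827447, 0.00714598, 0.02631865]), 'eef_rot': array([-1.79956863e+02,  1.26939473e-01, -1.35006169e+02]), 'contact_force': array([ 0.42674643, -1.02960522,  0.47472718]), 'moment': array([ 0.13867794, -0.26257702,  0.00469484]), 'gripper_force': 4.992917384952307, 'gripper_width': 0.058974882375965626}
drag sh [ 0.018 -0.78   0.001] turn -0.0 rows 4.7
```

Call:
step_arm([
  [0.01, -0.04, 0, 0, 50],
  [0.025, -0.11, 0, 0, 50],
  [0.04, -0.19, 0, 0, 50],
  [0.055, -0.27, 0, 0, 50],
  [0.07, -0.35, 0, 0, 50],
  [0.085, -0.43, 0, 0, 50],
  [0.1, -0.51, 0, 0, 50],
  [0.115, -0.58, 0, 0, 50],
  [0.13, -0.64, 0, 0, 50],
  [0.136, -0.67, 0, 0, 50],
  [0.136, -0.67, 0, 0, 50],
])

```text
time_s: 7.33
tcp_pos: [0.5232, -0.1367, 0.026]
eef_rot: [-179.9, 0.1, -135.1]
contact_force: [1.4, -1.6, 2.4]
gripper_width: 0.0591
gripper_force: 5.0
```

Call:
step_arm([
  [0, 0, 0, 0, 76],
  [0, 0, 0, 0, 76],
  [0, 0, 0, 0, 76],
  [0, 0, -0.12, 0, 76],
  [0, 0, -0.25, 0, 76],
  [0, 0, -0.3, 0, 60],
])

```text
time_s: 7.83
tcp_pos: [0.5232, -0.1352, 0.1039]
eef_rot: [-179.8, 0.1, -134.9]
contact_force: [-0.1, 0.0, 1.1]
gripper_width: 0.073
gripper_force: 0.0
```

```bash
python3 -c "
from h import *
s=r.get_state();im=eyes.capture('top');cv2.imwrite('pics/t2.png',im[:,:,::-1])
print(s['tcp_pos'])
go(.4524,-.1391,.095,-177.4,'',(.5235,-.136,.101,-135))
go(.4524,-.1391,.012,-177.4,'',(.4524,-.1391,.095,-177.4))
"
```

```text
[ 0.5232285  -0.13519381  0.10388591]
 sh [0.21  0.192 0.024] turn 0.707 rows 5.9
 sh [-0.     0.     0.332] turn -0.0 rows 2.0
```

Call:
step_arm([
  [0.21, 0.192, 0, 0.707, 40],
  [0.21, 0.192, 0, 0.707, 40],
  [0.21, 0.192, 0, 0.707, 40],
  [0.21, 0.192, 0, 0.707, 40],
  [0.21, 0.192, 0, 0.707, 40],
  [0.21, 0.192, 0, 0.707, 40],
  [0.21, 0.192, 0.1, 0.707, 40],
  [0.21, 0.192, 0.2, 0.707, 40],
  [0.21, 0.192, 0.3, 0.707, 40],
  [0.21, 0.192, 0.35, 0.707, 40],
  [0.21, 0.192, 0.35, 0.707, 40],
])

```text
time_s: 8.8
tcp_pos: [0.4482, -0.1385, 0.0101]
eef_rot: [180.0, -0.3, -177.4]
contact_force: [-1.1, -0.6, -0.2]
gripper_width: 0.0401
gripper_force: 0.0
```

```bash
python3 -c "
from h import *
s=r.get_state();im=eyes.capture('wrist');cv2.imwrite('pics/w4.png',(((im[:,:,::-1]/255.)**.6)*255).astype(np.uint8))
im=eyes.capture('side');cv2.imwrite('pics/s4.png',cv2.resize((((im[130:330,150:430,::-1]/255.)**.6)*255).astype(np.uint8),None,fx=2.8,fy=2.8))
print(s['tcp_pos'],s['eef_rot'],s['gripper_width'])
"
```

```text
[ 0.44816066 -0.13847563  0.01012452] [ 179.99757866   -0.31787099 -177.41638504] 0.04005573624707882
```

View pics/s4.png

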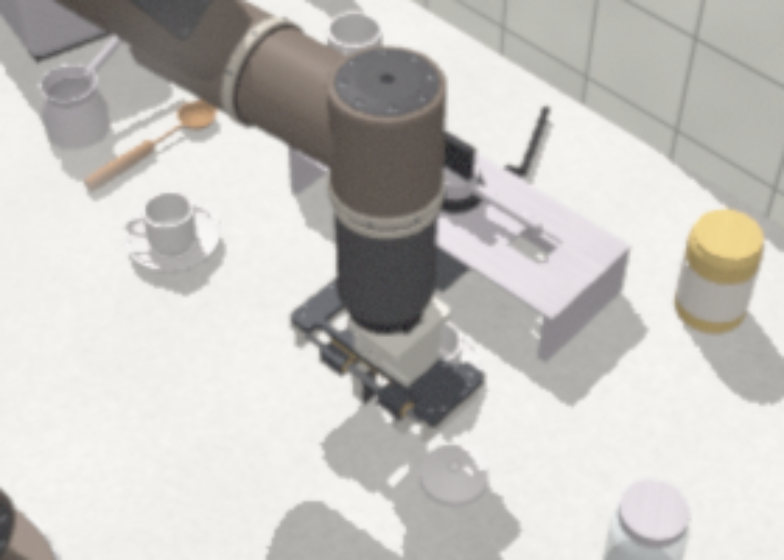

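The tool stands behind saucer B, clear of the dish. A trial push at about 0.3 m/s on the open counter will show how far it coasts.

Call:
step_arm([
  [-0.04, 0, 0, 0, 40],
  [-0.05, 0, 0, 0, 40],
  [-0.08, 0, 0, 0, 40],
  [-0.144, 0, 0, 0, 40],
  [-0.244, 0, 0, 0, 40],
  [-0.244, 0, 0, 0, 40],
  [-0.244, 0, 0, 0, 40],
  [-0.244, 0, 0, 0, 40],
])

```text
time_s: 9.57
tcp_pos: [0.5119, -0.1361, 0.013]
eef_rot: [180.0, 0.0, -177.4]
contact_force: [0.4, 0.3, 0.4]
gripper_width: 0.04
gripper_force: 0.0
```

```bash
python3 -c "
from h import *
s=r.get_state();im=eyes.capture('wrist');cv2.imwrite('pics/w5.png',(((im[:,:,::-1]/255.)**.6)*255).astype(np.uint8))
im=eyes.capture('top');cv2.imwrite('pics/t5.png',im[:,:,::-1])
a=cv2.imread('pics/w4.png');b=cv2.imread('pics/w5.png');t=cv2.imread('pics/t5.png')[130:270,230:390]
t=(((t/255.)**.6)*255).astype(np.uint8)
t=cv2.resize(t,None,fx=2,fy=2)
o=np.zeros((580,800,3),np.uint8);o[:300,:400]=cv2.resize(a,(400,300));o[:300,400:]=cv2.resize(b,(400,300));o[300:,:320]=t
cv2.imwrite('pics/c5.png',o)
print(s['tcp_pos'],s['eef_rot'],s['gripper_width'])
"
```

```text
[ 0.51193358 -0.13607543  0.01296312] [ 1.7998961e+02  2.2706414e-02 -1.7744704e+02] 0.03996388604310587
```

View pics/c5.png

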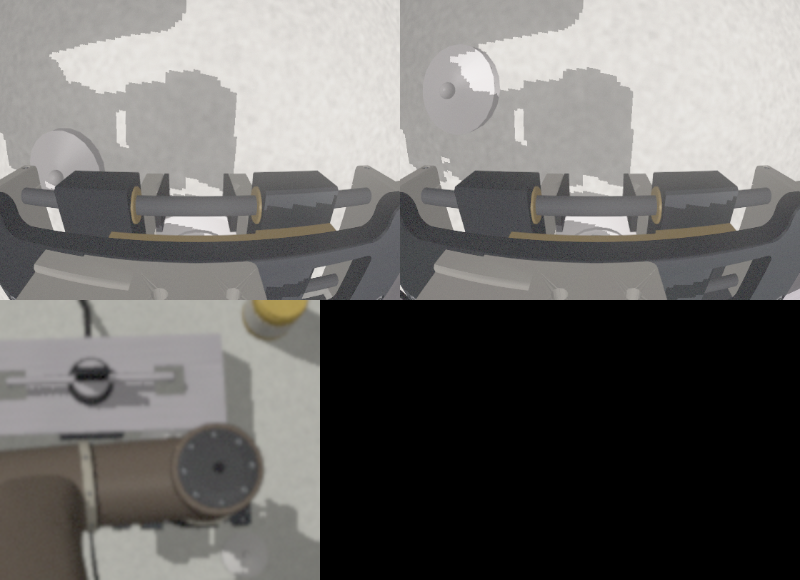

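Saucer B is hidden with the camera on this side, so I'll raise the tool, flip it half a turn so the camera looks ahead of the fingers, and measure numerically from then on.

Call:
step_arm([
  [0.1, 0, 0, 0, 40],
  [0.2, 0, -0.15, -0.11, 40],
  [0.2, 0, -0.3, -0.22, 40],
  [0.2, 0, -0.45, -1, 40],
  [0.2, 0, -0.45, -1, 40],
  [0.2, 0, -0.45, -1, 40],
  [0.2, 0, -0.45, -1, 40],
  [0.2, 0, -0.45, -1, 40],
  [0.2, 0, -0.45, -1, 40],
  [0.2, 0, -0.45, -1, 40],
])

```text
time_s: 10.5
tcp_pos: [0.4612, -0.1384, 0.1256]
eef_rot: [-180.0, 0.0, -117.0]
contact_force: [-0.1, 0.5, 0.3]
gripper_width: 0.0401
gripper_force: 0.0
```

Call:
step_arm([
  [0, 0, 0, -1, 40],
  [0, 0, 0, -1, 40],
  [0, 0, 0, -1, 40],
  [0, 0, 0, -1, 40],
  [0, 0, 0, -1, 40],
  [0, 0, 0, -1, 40],
  [0, 0, 0, -1, 40],
  [0, 0, 0, -1, 40],
  [0, 0, 0, -1, 40],
])

```text
time_s: 11.25
tcp_pos: [0.4612, -0.1384, 0.1255]
eef_rot: [-180.0, 0.0, -57.0]
contact_force: [-0.5, -0.3, 0.2]
gripper_width: 0.0397
gripper_force: 0.0
```

Call:
step_arm([
  [0, 0, 0, -1, 40],
  [0, 0, 0, -1, 40],
  [0, 0, 0, -1, 40],
  [0, 0, 0, -1, 40],
  [0, 0, 0, -1, 40],
  [0, 0, 0, -1, 40],
  [0, 0, 0, -1, 40],
  [0, 0, 0, -1, 40],
  [0, 0, 0, -1, 40],
])

```text
time_s: 12.0
tcp_pos: [0.4612, -0.1384, 0.1255]
eef_rot: [-180.0, -0.0, 3.0]
contact_force: [0.3, 0.3, -0.3]
gripper_width: 0.0397
gripper_force: 0.0
```

```bash
cat >> h.py <<'E'
C=np.array([.683,-.0135]);a=np.radians(2.6);EX=np.array([np.cos(a),np.sin(a)]);EY=np.array([-EX[1],EX[0]])
def B(p): d=np.array(p[:2])-C; return np.round([d@EX*1000,d@EY*1000],1)
def W(x,y): return C+(x*EX+y*EY)/1000
def rect(ppm=2000,x=(-260,60),y=(-200,200),z=.018,s=None,im=None):
    # wrist view resampled onto a horizontal plane in bridge coords (mm grid, 2 px/mm): row down=-x, col right=-y
    m=eyes.camera_model('wrist');H=m['hand_eye'];f=210/np.tan(np.radians(m['fov_y']/2))
    X,Y=np.meshgrid(np.arange(x[1],x[0],-.5),np.arange(y[1],y[0],-.5),indexing='ij')
    P=np.stack([C[0]+(X*EX[0]+Y*EY[0])/1000,C[1]+(X*EX[1]+Y*EY[1])/1000,np.full(X.shape,z)],-1)
    Rt=R.from_euler('xyz',s['eef_rot'],degrees=True).as_matrix()
    q=((P-s['tcp_pos'])@Rt-H[:3,3])@H[:3,:3]; n=np.hypot(q[...,0],q[...,1]);t=np.arctan2(n,-q[...,2])
    u=m['cx']+q[...,0]/n*t*f; v=m['cy']-q[...,1]/n*t*f
    return cv2.remap(im,u.astype(np.float32),v.astype(np.float32),cv2.INTER_LINEAR)
E
python3 -c "
from h import *
s=r.get_state();im=eyes.capture('wrist');g=(((im[:,:,::-1]/255.)**.6)*255).astype(np.uint8)
print(s['tcp_pos'],s['eef_rot'])
k=s['tcp_pos'];yc=B(k)[1];print(B(k))
q=rect(x=(-240,60),y=(yc-130,yc+130),z=.018,s=s,im=g);gr=cv2.GaussianBlur(cv2.cvtColor(q,cv2.COLOR_BGR2GRAY),(5,5),1)
c=cv2.HoughCircles(gr,cv2.HOUGH_GRADIENT,1.5,60,param1=60,param2=30,minRadius=106,maxRadius=114)
if c is not None:
  for u,v,rr in c[0][:4]: print('saucer',60-v/2,yc+130-u/2,rr/2); cv2.circle(q,(int(u),int(v)),int(rr),(0,0,255),1)
o=np.zeros((600,800,3),np.uint8);h,w=q.shape[:2];print(q.shape);o[:h,:w]=q;o[:210,w:w+280]=cv2.resize(g,(280,210))
cv2.imwrite('pics/r6.png',o)
"
```

```text
[ 0.46118735 -0.13837809  0.12546261] [-1.79991530e+02 -1.28912048e-02  2.97953392e+00]
[-227.2 -114.7]
saucer -102.375 -115.575 56.525
(600, 520, 3)
```

View pics/r6.png

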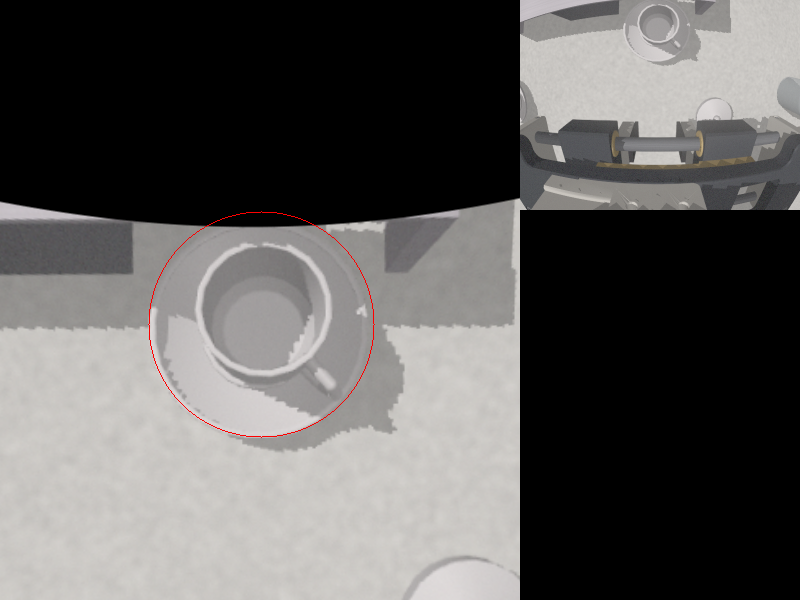

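Rectified view: saucer B is at bridge (-102,-115), upright with the cup on it, so it coasted about 8 mm past the fingers at 0.3 m/s. A dry run above at full speed will show the arm's stopping behaviour.

Call:
step_arm([
  [0.048, 0, 0, 0, 20],
  [0.176, 0, 0, 0, 20],
  [0.34, 0, 0, 0, 20],
  [0.504, 0, 0, 0, 20],
])

```text
time_s: 12.38
tcp_pos: [0.5894, -0.1327, 0.126]
eef_rot: [180.0, -0.1, 2.4]
contact_force: [1.7, 0.6, 1.0]
gripper_width: 0.0215
gripper_force: 0.0
```

```bash
python3 -c "
from h import *
s=r.get_state();print(s['time_s'],s['tcp_pos'],B(s['tcp_pos']),s['qd'])"
```

```text
12.3833 [ 0.58942039 -0.13273046  0.12600165] [ -98.9 -114.9] [ -3.0105135   42.22941878  61.69429152   0.20944807 -19.4186169
   2.93142934]
```

Call:
step_arm([
  [0, 0, 0, 0, 20],
])

```text
time_s: 12.47
tcp_pos: [0.5946, -0.1326, 0.1245]
eef_rot: [179.9, -0.1, 2.5]
contact_force: [1.1, -0.4, 0.7]
gripper_width: 0.0205
gripper_force: 0.0
```

Call:
step_arm([
  [0, 0, 0, 0, 20],
  [0, 0, 0, 0, 20],
])

```text
time_s: 12.63
tcp_pos: [0.5873, -0.1327, 0.1245]
eef_rot: [-180.0, 0.1, 2.5]
contact_force: [-0.6, -0.7, -0.3]
gripper_width: 0.0202
gripper_force: 0.0
```

```bash
python3 -c "
from h import *
s=r.get_state();print(s['time_s'],s['tcp_pos'],B(s['tcp_pos']),s['qd'])"
```

```text
12.6333 [ 0.58728026 -0.13268647  0.12445995] [-101.  -114.7] [-0.04867071 -1.75958159 -1.36420976 -0.07103553  0.16129782  0.30893923]
```

```bash
python3 -c "
from h import *
w=W(-125,65);go(*w,.125,2.6);w2=W(-88,65);go(*w2,.0135,2.6,'',(*w,.125,2.6))"
```

```text
sh [-0.097 -0.719 -0.002] turn -0.002 rows 4.3
 sh [0.148 0.    0.446] turn -0.0 rows 2.8
```

Call:
step_arm([
  [-0.096, -0.2, 0, 0, 20],
  [-0.096, -0.72, 0, 0, 20],
  [-0.096, -0.72, 0, 0, 20],
  [-0.096, -0.72, 0, 0, 20],
  [-0.096, -0.72, 0.1, 0, 20],
  [-0.096, -0.72, 0.25, 0, 20],
  [-0.096, -0.72, 0.38, 0, 20],
  [-0.096, -0.72, 0.444, 0, 20],
  [0.02, -0.72, 0.444, 0, 20],
  [0.036, -0.72, 0.444, 0, 20],
  [0.036, -0.72, 0.444, 0, 20],
])

```text
time_s: 13.55
tcp_pos: [0.5893, 0.0474, 0.0145]
eef_rot: [180.0, -0.0, 2.5]
contact_force: [0.1, -0.6, 0.1]
gripper_width: 0.0202
gripper_force: 0.0
```

Call:
step_arm([
  [0.004, 0, 0, 0, 20],
  [0.008, 0, 0, 0, 20],
  [0.012, 0, 0, 0, 20],
  [0.016, 0, 0, 0, 20],
  [0.02, 0, 0, 0, 20],
  [0.02, 0, 0, 0, 20],
])

```text
time_s: 14.05
tcp_pos: [0.5937, 0.0478, 0.0146]
eef_rot: [-180.0, -0.0, 2.6]
contact_force: [0.3, -0.8, 0.0]
gripper_width: 0.0201
gripper_force: 0.0
```

```bash
python3 -c "
from h import *
s=r.get_state();print(s['time_s'],s['tcp_pos'],B(s['tcp_pos']),s['contact_force'])"
```

```text
14.05 [0.59372835 0.04779083 0.01462324] [-86.4  65.3] [ 0.29875949 -0.82152601  0.02851528]
```

Call:
step_arm([
  [0.008, 0, 0, 0, 20],
  [0.012, 0, 0, 0, 20],
  [0.016, 0, 0, 0, 20],
  [0.02, 0, 0, 0, 20],
  [0.024, 0, 0, 0, 20],
  [0.024, 0, 0, 0, 20],
])

```text
time_s: 14.55
tcp_pos: [0.5974, 0.0476, 0.0139]
eef_rot: [180.0, 0.2, 2.6]
contact_force: [-8.0, 1.4, 5.0]
gripper_width: 0.02
gripper_force: 4.0
```

```bash
python3 -c "
from h import *
s=r.get_state();print(s['time_s'],s['tcp_pos'],B(s['tcp_pos']),s['contact_force'])"
```

```text
14.55 [0.59738761 0.04764878 0.01386198] [-82.8  65. ] [-7.95771014  1.35581742  5.022755  ]
```

Call:
step_arm([
  [-0.15, 0, 0, 0, 20],
  [-0.3, 0, 0, 0, 20],
  [-0.4, 0.1, 0, 0, 20],
  [-0.4, 0.72, 0, 0, 20],
  [-0.4, 0.72, 0, 0, 20],
  [-0.4, 0.72, 0, 0, 20],
  [-0.4, 0.72, 0, 0, 20],
  [-0.4, 0.72, 0, 0, 20],
  [-0.4, 0.72, 0, 0, 20],
])

```text
time_s: 15.3
tcp_pos: [0.5077, -0.138, 0.0142]
eef_rot: [180.0, -0.0, 2.4]
contact_force: [0.6, 0.5, 0.4]
gripper_width: 0.0203
gripper_force: 0.0
```

```bash
cat >> h.py <<'E'
def saucer(x=(-240,60),w=110,z=.018,save=None):
    s=r.get_state();im=eyes.capture('wrist');g=(((im[:,:,::-1]/255.)**.6)*255).astype(np.uint8)
    k=B(s['tcp_pos']);yc=k[1];print('tcp',k,s['tcp_pos'][2],s['eef_rot'][2],s['time_s'])
    q=rect(x=x,y=(yc-w,yc+w),z=z,s=s,im=g);gr=cv2.GaussianBlur(cv2.cvtColor(q,cv2.COLOR_BGR2GRAY),(5,5),1)
    for nm,zz,r0,r1 in (('saucer',.018,107,112),('cup',.06,56,60)):
        q=rect(x=x,y=(yc-w,yc+w),z=zz,s=s,im=g);gr=cv2.GaussianBlur(cv2.cvtColor(q,cv2.COLOR_BGR2GRAY),(5,5),1)
        c=cv2.HoughCircles(gr,cv2.HOUGH_GRADIENT,1.5,60,param1=60,param2=20,minRadius=r0,maxRadius=r1)
        if c is not None:
            for u,v,rr in c[0][:2]: print(nm,x[1]-v/2,yc+w-u/2,rr/2); cv2.circle(q,(int(u),int(v)),int(rr),(0,0,255),1)
        if save: cv2.imwrite(f'pics/{save}_{nm}.png',q)
E
python3 -c "
from h import *
saucer(save='r7')"
```

```text
tcp [-180.8 -116.4] 0.014195974220689255 2.372009033411928 15.3
saucer -103.125 -115.525 53.875
cup -103.875 -116.275 28.525
```

Call:
step_arm([
  [0, 0, -0.16, 0, 60],
  [0, 0, -0.3, -0.11, 76],
  [0.15, 0, -0.3, -0.22, 76],
  [0.31, 0, -0.3, -0.33, 76],
  [0.31, 0, -0.3, -0.33, 76],
  [0.31, 0, -0.3, -0.33, 76],
  [0.31, 0, -0.15, -0.33, 76],
  [0.31, 0, -0.05, -0.33, 76],
  [0.31, 0, -0.05, -0.33, 50],
  [0.31, 0, -0.05, -0.33, 50],
  [0.31, 0, -0.05, -0.33, 50],
  [0.31, 0, -0.05, -0.33, 50],
])

```text
time_s: 16.35
tcp_pos: [0.5862, -0.1325, 0.0286]
eef_rot: [179.9, -0.1, 22.4]
contact_force: [0.3, 0.4, -0.9]
gripper_width: 0.0579
gripper_force: 5.0
```

```bash
python3 -c "
from h import *
s=r.get_state();print(B(s['tcp_pos']))
w=W(-163,-115.5);go(*w,.026,s['eef_rot'][2],'drag')
w2=W(-245,-115.5);go(*w2,.09,2.6,'back',(*w,.026,s['eef_rot'][2]))"
```

```text
[-102.1 -114.5]
drag sh [-0.23  -0.079  0.01 ] turn -0.0 rows 1.5
back sh [-0.309 -0.111 -0.256] turn 0.33 rows 2.8
```

Call:
step_arm([
  [-0.03, -0.01, 0, 0, 50],
  [-0.09, -0.03, 0, 0, 50],
  [-0.16, -0.055, 0, 0, 50],
  [-0.21, -0.072, 0, 0, 50],
  [-0.23, -0.079, 0, 0, 50],
  [-0.23, -0.079, 0, 0, 50],
  [-0.23, -0.079, 0, 0, 76],
  [-0.23, -0.079, 0, 0, 76],
  [-0.23, -0.079, 0, 0, 76],
  [-0.23, -0.079, -0.12, 0, 76],
  [-0.23, -0.079, -0.26, 0, 50],
  [-0.23, -0.079, -0.3, 0.11, 20],
])

```text
time_s: 17.35
tcp_pos: [0.5269, -0.1366, 0.1057]
eef_rot: [179.9, -0.2, 15.9]
contact_force: [1.1, 1.1, 0.9]
gripper_width: 0.0677
gripper_force: 0.0
```

```bash
python3 -c "
from h import *
s=r.get_state();print(B(s['tcp_pos']),s['tcp_pos'],s['eef_rot'])
w2=W(-250,-115.5);go(*w2,.013,2.6,'back')"
```

```text
[-161.5 -115.9] [ 0.52688914 -0.13664038  0.10572692] [179.89179187  -0.21918853  15.93032996]
back sh [-0.344 -0.083  0.371] turn 0.222 rows 3.1
```

Call:
step_arm([
  [-0.345, -0.083, 0, 0.22, 20],
  [-0.345, -0.083, 0, 0.22, 20],
  [-0.345, -0.083, 0, 0.22, 20],
  [-0.345, -0.083, 0.12, 0.22, 20],
  [-0.345, -0.083, 0.26, 0.22, 20],
  [-0.345, -0.083, 0.36, 0.22, 20],
  [-0.345, -0.083, 0.36, 0.22, 20],
  [-0.345, -0.083, 0.36, 0.22, 20],
])

```text
time_s: 18.02
tcp_pos: [0.4349, -0.1401, 0.011]
eef_rot: [180.0, 0.2, 2.6]
contact_force: [-0.2, 0.1, -0.0]
gripper_width: 0.0207
gripper_force: 0.0
```

```bash
python3 -c "
from h import *
saucer(x=(-260,60))
s=r.get_state();print(s['gripper_width'],B(s['tcp_pos']))"
```

```text
tcp [-253.5 -115.2] 0.011000948917120851 2.585055608630759 18.0167
saucer -157.125 -117.325 54.7
cup -160.875 -115.075 28.75
cup -250.875 -108.325 29.575
0.02061507566321612 [-252.3 -115.2]
```

Call:
step_arm([
  [0.056, 0.003, -0.008, 0, 20],
  [0.104, 0.003, -0.008, 0, 20],
  [0.12, 0.003, -0.008, 0, 20],
  [0.156, 0.003, -0.008, 0, 20],
  [0.21, 0.003, -0.008, 0, 20],
  [0.31, 0.003, -0.008, 0, 20],
  [0.476, 0.003, -0.008, 0, 20],
  [0.64, 0.003, -0.008, 0, 20],
  [0.49, 0.003, -0.008, 0, 20],
  [0.42, 0.003, -0.008, 0, 20],
  [0.42, 0.003, -0.008, 0, 20],
  [0.42, 0.003, -0.008, 0, 20],
])

```text
time_s: 19.07
tcp_pos: [0.5404, -0.136, 0.0138]
eef_rot: [180.0, 0.0, 2.6]
contact_force: [-0.4, 1.1, 0.6]
gripper_width: 0.0201
gripper_force: 0.0
```

```bash
python3 -c "
from h import *
s=r.get_state();print(s['contact_force'])
im=eyes.capture('top');cv2.imwrite('pics/t8.png',im[:,:,::-1])
saucer(x=(-160,100),save='r8')"
```

```text
[-0.38126834  1.10276185  0.55112229]
tcp [-147.1 -115.9] 0.014216600650379777 2.584004091481923 19.1167
```

```bash
python3 -c "
from h import *
go(.50,.06,.15,2.6);go(.4436,.2005,.15,2.6)"
```

```text
sh [-0.131 -0.79  -0.542] turn -0.0 rows 5.8
 sh [-0.331 -1.362 -0.542] turn -0.0 rows 9.0
```

Call:
step_arm([
  [-0.33, 0, -0.15, 0, 40],
  [-0.33, 0, -0.3, 0, 40],
  [-0.33, -1, -0.54, 0, 76],
  [-0.33, -1, -0.54, 0, 76],
  [-0.33, -1, -0.54, 0, 76],
  [-0.33, -1, -0.54, 0, 76],
  [-0.33, -1, -0.54, 0, 76],
  [-0.33, -1, -0.54, 0, 76],
  [-0.33, -1, -0.54, 0, 76],
  [-0.33, -1, -0.54, 0, 76],
  [-0.33, -1, -0.54, 0, 76],
])

```text
time_s: 20.08
tcp_pos: [0.4475, 0.1115, 0.1497]
eef_rot: [-179.9, -0.1, 2.7]
contact_force: [0.4, 0.4, -0.5]
gripper_width: 0.0754
gripper_force: 0.0
```

Call:
step_arm([
  [0, -0.36, 0, 0, 76],
  [0, -0.36, 0, 0, 76],
  [0, -0.36, 0, 0, 76],
  [0, -0.36, 0, 0, 76],
])

```text
time_s: 20.42
tcp_pos: [0.4435, 0.2012, 0.1485]
eef_rot: [180.0, 0.0, 2.6]
contact_force: [-0.7, -0.2, 0.7]
gripper_width: 0.0763
gripper_force: 0.0
```

```bash
cat >> h.py <<'E'
def rside(name,im,x,y,z):
    m=eyes.camera_model(name);Wc=m['world_to_cam'];f=210/np.tan(np.radians(m['fov_y']/2))
    X,Y=np.meshgrid(np.arange(x[1],x[0],-.5),np.arange(y[1],y[0],-.5),indexing='ij')
    P=np.stack([C[0]+(X*EX[0]+Y*EY[0])/1000,C[1]+(X*EX[1]+Y*EY[1])/1000,np.full(X.shape,z)],-1)
    q=P@Wc[:3,:3].T+Wc[:3,3]
    return cv2.remap(im,(m['cx']-f*q[...,0]/q[...,2]).astype(np.float32),(m['cy']+f*q[...,1]/q[...,2]).astype(np.float32),cv2.INTER_CUBIC)
E
python3 -c "
from h import *
saucer(x=(-310,-150),w=150,save='rA')
im=eyes.capture('side');g=(((im[:,:,::-1]/255.)**.5)*255).astype(np.uint8);cv2.imwrite('pics/s9.png',g)
im2=eyes.capture('top');g2=(((im2[:,:,::-1]/255.)**.5)*255).astype(np.uint8);cv2.imwrite('pics/t9.png',g2)
o=np.zeros((600,800,3),np.uint8)
q=rside('side',g,(-120,60),(-190,-40),.018);o[:360,:300]=q
q=rside('top',g2,(-120,60),(-190,-40),.06);o[:360,300:600]=q
a=cv2.imread('pics/rA_saucer.png');h=min(a.shape[0],240);w=min(a.shape[1],600);o[360:360+h,:w]=a[:h,:w]
o[360:560,600:]=cv2.resize(g[150:270,280:400],(200,200))
cv2.imwrite('pics/c9.png',o)
"
```

```text
tcp [-229.5  225.4] 0.1485172969607451 2.646319442230315 20.4167
saucer -229.125 228.02499999999998 53.875
cup -227.625 230.27499999999998 28.75
```

View pics/c9.png

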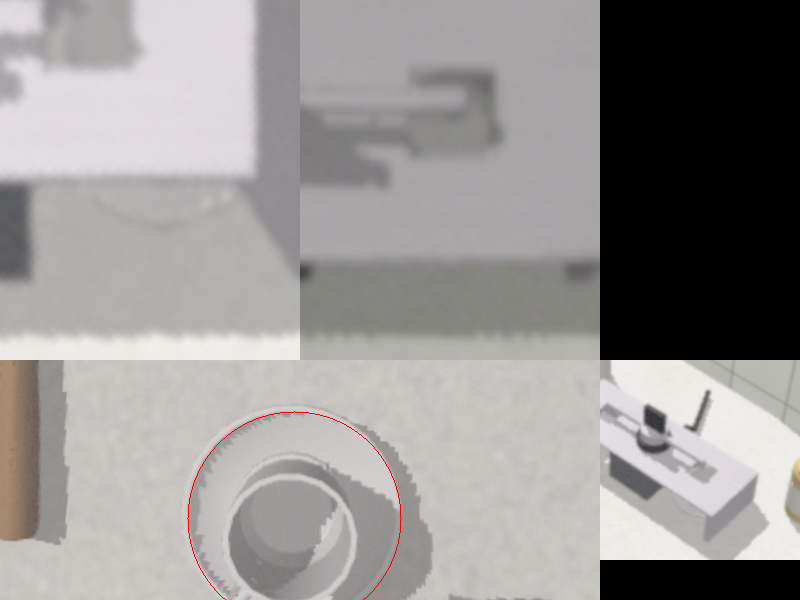

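Picture shows saucer B's rear lip at bridge x≈-51±4 (home would be -55) in the right bay, turret still over the bays. Cup A stands at bridge (-228,230), handle pointing toward the robot and left. I'll repeat the same sequence with A.

```bash
python3 -c "
from h import *
w=W(-227.8,229.6);go(*w,.027,-35)
w2=W(-159.5,115);go(*w2,.027,-35,'drag',(*w,.027,-35))
w3=W(-252,115);go(*w3,.102,2.6,'back',(*w2,.102,-35))"
```

```text
sh [ 0.009 -0.027  0.486] turn 0.625 rows 5.2
drag sh [ 0.496  0.196 -0.   ] turn 0.0 rows 3.2
back sh [-0.293  0.226 -0.   ] turn -0.627 rows 5.3
```

Call:
step_arm([
  [0.008, -0.022, 0, 0.12, 76],
  [0.008, -0.022, 0, 0.24, 76],
  [0.008, -0.022, 0, 0.36, 76],
  [0.008, -0.022, 0, 0.5, 76],
  [0.008, -0.022, 0.1, 0.625, 76],
  [0.008, -0.022, 0.22, 0.625, 76],
  [0.008, -0.022, 0.36, 0.625, 76],
  [0.008, -0.022, 0.486, 0.625, 76],
  [0.008, -0.022, 0.486, 0.625, 50],
  [0.008, -0.022, 0.486, 0.625, 50],
  [0.008, -0.022, 0.486, 0.625, 50],
  [0.008, -0.022, 0.486, 0.625, 50],
])

```text
time_s: 21.57
tcp_pos: [0.4461, 0.2062, 0.0293]
eef_rot: [-179.8, -0.0, -34.9]
contact_force: [-0.7, -0.1, -0.4]
gripper_width: 0.0591
gripper_force: 5.0
```

Call:
step_arm([
  [0, 0, 0, 0, 50],
  [0.03, 0.012, 0, 0, 50],
  [0.09, 0.036, 0, 0, 50],
  [0.16, 0.063, 0, 0, 50],
  [0.23, 0.09, 0, 0, 50],
  [0.3, 0.118, 0, 0, 50],
  [0.37, 0.146, 0, 0, 50],
  [0.43, 0.17, 0, 0, 50],
  [0.475, 0.188, 0, 0, 50],
  [0.496, 0.196, 0, 0, 50],
  [0.496, 0.196, 0, 0, 50],
])

```text
time_s: 22.48
tcp_pos: [0.5199, 0.0939, 0.0284]
eef_rot: [-179.9, -0.1, -35.0]
contact_force: [0.1, 0.9, 2.2]
gripper_width: 0.0591
gripper_force: 5.0
```

```bash
python3 -c "
from h import *
s=r.get_state();print(B(s['tcp_pos']),s['gripper_width'],s['gripper_force'])
w2=W(-159.5,115);go(*w2,.027,-35,'drag')"
```

```text
[-158.1  114.7] 0.05912697742457623 5.0006609433330595
drag sh [-0.005  0.002  0.006] turn 0.0 rows 0.0
```

Call:
step_arm([
  [0, 0, 0, 0, 76],
  [0, 0, 0, 0, 76],
  [0, 0, 0, 0, 76],
  [0, 0, -0.12, 0, 76],
  [0, 0, -0.26, 0, 60],
  [0, 0, -0.3, -0.1, 20],
  [-0.15, 0.113, -0.3, -0.21, 20],
  [-0.295, 0.225, -0.3, -0.32, 20],
  [-0.295, 0.225, -0.3, -0.43, 20],
  [-0.295, 0.225, -0.3, -0.54, 20],
  [-0.295, 0.225, -0.3, -0.627, 20],
  [-0.295, 0.225, -0.3, -0.627, 20],
])

```text
time_s: 23.48
tcp_pos: [0.4253, 0.0908, 0.1026]
eef_rot: [-180.0, -0.0, 3.0]
contact_force: [0.4, -0.4, -0.4]
gripper_width: 0.0279
gripper_force: 0.0
```

```bash
python3 -c "
from h import *
saucer(x=(-260,60))
s=r.get_state();print(s['gripper_width'],s['tcp_pos'])
w3=W(-252,115);go(*w3,.0145,2.6)"
```

```text
tcp [-252.7  115.9] 0.10255894974668583 2.9993294650008067 23.4833
saucer -165.375 118.275 53.875
cup -164.625 120.525 28.75
0.024454397713473193 [0.42548263 0.09074122 0.10241989]
 sh [0.002 0.003 0.352] turn 0.001 rows 2.1
```

Call:
step_arm([
  [0, -0.008, 0.1, 0, 20],
  [0, -0.008, 0.24, 0, 20],
  [0, -0.008, 0.352, 0, 20],
  [0, -0.008, 0.352, 0, 20],
  [0, -0.008, 0.352, 0, 20],
])

```text
time_s: 23.95
tcp_pos: [0.4248, 0.0917, 0.0135]
eef_rot: [179.8, 0.2, 2.6]
contact_force: [0.1, 0.4, 0.1]
gripper_width: 0.02
gripper_force: 0.0
```

```bash
python3 -c "
from h import *
saucer(x=(-260,60));saucer(x=(-260,60))
s=r.get_state();print(s['gripper_width'],s['tcp_pos'],B(s['tcp_pos']))"
```

```text
tcp [-253.2  116.9] 0.013484188119803165 2.573097380001694 23.95
saucer -163.125 118.525 54.7
cup -166.125 119.275 28.75
tcp [-252.1  117.6] 0.014687854860113606 2.612050068337161 24.0
saucer -165.375 120.725 54.7
cup -163.875 117.725 28.75
0.01991717511626851 [0.42652116 0.0930074  0.01541412] [-251.4  118. ]
```

Call:
step_arm([
  [0.048, -0.005, 0, 0, 20],
  [0.084, -0.005, 0, 0, 20],
  [0.1, -0.005, 0, 0, 20],
  [0.145, -0.005, 0, 0, 20],
  [0.21, -0.005, 0, 0, 20],
  [0.31, -0.005, 0, 0, 20],
  [0.476, -0.005, 0, 0, 20],
  [0.64, -0.005, 0, 0, 20],
  [0.49, -0.005, 0, 0, 20],
  [0.42, -0.005, 0, 0, 20],
  [0.42, -0.005, 0, 0, 20],
  [0.42, -0.005, 0, 0, 20],
])

```text
time_s: 25.05
tcp_pos: [0.5304, 0.0985, 0.0146]
eef_rot: [180.0, 0.0, 2.7]
contact_force: [1.6, -0.1, -0.5]
gripper_width: 0.0199
gripper_force: 0.0
```

Call:
step_arm([
  [-0.15, 0, -0.1, 0, 20],
  [-0.3, 0, -0.25, 0, 20],
  [-0.4, 0, -0.4, 0, 20],
  [-0.4, -0.3, -0.55, 0, 20],
  [-0.4, -1, -0.7, 0, 20],
  [-0.4, -1, -0.8, 0, 20],
  [-0.4, -1, -0.8, 0, 20],
  [-0.4, -1, -0.8, 0, 20],
  [-0.4, -1, -0.8, 0, 20],
  [-0.4, -1, -0.8, 0, 20],
  [-0.4, -1, -0.8, 0, 20],
])

```text
time_s: 25.97
tcp_pos: [0.4202, 0.3493, 0.218]
eef_rot: [-179.7, -0.3, 2.9]
contact_force: [1.7, 0.8, 0.0]
gripper_width: 0.0199
gripper_force: 0.0
```

Call:
step_arm([
  [-0.4, -0.7, 0, 0, 20],
  [-0.4, -0.7, 0, 0, 20],
  [-0.4, -0.7, 0, 0, 20],
  [-0.4, -0.7, 0, 0, 20],
  [-0.4, -0.7, 0, 0, 20],
  [-0.4, -0.7, 0, 0, 20],
])

```text
time_s: 26.47
tcp_pos: [0.3085, 0.5186, 0.2148]
eef_rot: [-179.9, -0.0, 2.9]
contact_force: [1.0, 0.3, 0.5]
gripper_width: 0.0198
gripper_force: 0.0
```

```bash
python3 -c "
from h import *
s=r.get_state();print(s['tcp_pos'],s['contact_force'])
ims=[eyes.capture('side').astype(float) for _ in range(4)];im=np.mean(ims,0)
g=(((im[:,:,::-1]/255.)**.5)*255).astype(np.uint8);cv2.imwrite('pics/s10.png',g)
old=(((cv2.imread('pics/side0.png')/255.)**.5)*255).astype(np.uint8)
for nm,y in (('R',(-185,-45)),('L',(45,185))):
    q=cv2.cvtColor(rside('side',g,(-120,-10),y,.018),cv2.COLOR_BGR2GRAY).astype(float)
    o=cv2.cvtColor(rside('side',old,(-120,-10),y,.018),cv2.COLOR_BGR2GRAY).astype(float)
    np.save(f'{nm}.npy',q)
    d=q-o; d=cv2.GaussianBlur(d,(0,0),2)
    print(nm)
    for c in range(20,280,20):
        col=d[:,c]; print(round(y[1]-c/2), ' '.join(f'{int(v):4d}' for v in col[40:200:8]))
print('x:',[-10-k/2 for k in range(40,200,8)])
"
```

```text
[0.30848833 0.51857539 0.21481083] [1.03630472 0.2791121  0.48097522]
R
-55    1    1    0    1    1    0    1    0    0    1    0    0    1    1    1    1    1    1    1    1
-65    1    0    2    1    0    0    1    1    1    1    0    0    1    0    0    1    0    1    1    0
-75    0    0    0    0    1    0    1    0    1    1    0    0    1    0    0    1    1    2    1    1
-85    2    3    0    0    0    1    1    1    0    0    0    0    0    1    0    1    0    1    2    1
-95    2    4    5    3   -2    0    1    0    2    0    1    1    1    0    1    1    1    1    1    1
-105    2    3    2    4    3   -4    0    1    0    1    1    1    1    0    1    1    1    0    0    0
-115   -1    0    2    2    6    1   -1    0    1    0    0    1    1    0    1    1    0    0    2   14
-125   -2   -2    2    2    4    0   -6    0    1    1    1    1    1    1    1    1    1    1    1   11
-135    1    2    1    1    2   -4    0    1    0    1    1    1    0    0    1    0    0    1    0    0
-145    0    1    6    7   -2   -1    0    1    1    1    0    0    0    0    1    1    
[... 1126 characters left out ...]
   1    1    1    1    1    1    1    0
95    0   -1   -1   -2   -3   -2    0    0    2    2    1    0    0    1    1    1    2    1    1    0
85    1    0   -1   -4   -3    0    1    1    1    0    0    1    1    1    1    1    1    1    1    1
75    2    1   -1   -1   -3   -3   -3   -2    0    1    0    0    1    1    1    1    1    1    1    1
65    1    0    0    0  -10  -32  -47  -40  -13    0    0    2    1    0    0    1    0    0    1    2
55    0    2    1    0    0    0    0    0    1    1    1    0    0    0    1    1    0    0    1    1
x: [-30.0, -34.0, -38.0, -42.0, -46.0, -50.0, -54.0, -58.0, -62.0, -66.0, -70.0, -74.0, -78.0, -82.0, -86.0, -90.0, -94.0, -98.0, -102.0, -106.0]
```

```bash
python3 -c "
from h import *
g=cv2.imread('pics/s10.png')
for z,nm in((.074,'top'),):
  for y0 in (-165,-115,-75,75,115,165):
    q=cv2.cvtColor(rside('side',g,(-100,-40),(y0-5,y0+5),z),cv2.COLOR_BGR2GRAY).astype(float).mean(1)
    d=np.gradient(cv2.GaussianBlur(q[:,None],(0,0),2)[:,0]);i=np.argmin(d);print(y0,'edge',-40-i/2,round(d[i],1))
# holes & turret in side: side edges of plate
for x0 in (-50,0,50):
    q=cv2.cvtColor(rside('side',g,(x0-5,x0+5),(-215,-175),.074),cv2.COLOR_BGR2GRAY).astype(float).mean(0)
    d=np.gradient(cv2.GaussianBlur(q[:,None],(0,0),2)[:,0]);i=np.argmax(abs(d));print('side edge y',-175-i/2)
# lip rear: subpixel from diff minimum, per y
old=(((cv2.imread('pics/side0.png')/255.)**.5)*255).astype(np.uint8)
for nm,yr in (('R',range(-145,-90,5)),('L',range(85,150,5))):
  P=[]
  for y0 in yr:
    f=lambda im:cv2.cvtColor(rside('side',im,(-75,-25),(y0-3,y0+3),.018),cv2.COLOR_BGR2GRAY).astype(float).mean(1)
    d=f(g)-f(old); d=cv2.GaussianBlur(d[:,None],(0,0),2)[:,0]; i=np.argmin(d); P.append((-25-i/2,y0,round(d[i],1)))
  print(nm,P)
# bystander changes
d=cv2.absdiff(g,old).max(2);d[:, :0]=0
n,l,st,ce=cv2.connectedComponentsWithStats((cv2.GaussianBlur(d,(0,0),1.5)>14).astype(np.uint8))
print([(tuple(st[i])) for i in range(1,n) if st[i][4]>40])
"
```

```text
-165 edge -68.0 -4.2
-115 edge -68.0 -4.2
-75 edge -71.0 -8.2
75 edge -69.0 -4.5
115 edge -68.5 -4.2
165 edge -70.5 -5.6
side edge y -193.0
side edge y -193.0
side edge y -192.5
R [(np.float64(-47.5), -145, np.float64(-3.7)), (np.float64(-49.5), -140, np.float64(-2.5)), (np.float64(-50.5), -135, np.float64(-3.6)), (np.float64(-51.5), -130, np.float64(-3.9)), (np.float64(-53.5), -125, np.float64(-6.6)), (np.float64(-31.5), -120, np.float64(-5.2)), (np.float64(-53.0), -115, np.float64(-2.2)), (np.float64(-51.5), -110, np.float64(-3.1)), (np.float64(-50.0), -105, np.float64(-4.1)), (np.float64(-48.5), -100, np.float64(-5.4)), (np.float64(-46.5), -95, np.float64(-3.0))]
L [(np.float64(-43.5), 85, np.float64(-4.5)), (np.float64(-47.5), 90, np.float64(-5.9)), (np.float64(-49.0), 95, np.float64(-3.4)), (np.float64(-51.5), 100, np.float64(-2.0)), (np.float64(-53.5), 105, np.float64(-3.9)), (np.float64(-53.5), 110, np.float64(-6.0)), (np.float64(-54.0), 115, np.float64(-6.7)), (np.float64(-53.0), 120, np.float64(-5.5)), (np.float64(-53.0), 125, np.float64(-4.1)), (np.float64(-53.0), 130, np.f
[... 338 characters left out ...]
72), np.int32(152), np.int32(6560)), (np.int32(194), np.int32(198), np.int32(38), np.int32(39), np.int32(961)), (np.int32(231), np.int32(234), np.int32(38), np.int32(44), np.int32(1066)), (np.int32(312), np.int32(250), np.int32(9), np.int32(15), np.int32(92)), (np.int32(9), np.int32(284), np.int32(10), np.int32(10), np.int32(75)), (np.int32(28), np.int32(306), np.int32(27), np.int32(38), np.int32(401)), (np.int32(0), np.int32(322), np.int32(100), np.int32(98), np.int32(4248)), (np.int32(89), np.int32(341), np.int32(8), np.int32(8), np.int32(44)), (np.int32(176), np.int32(378), np.int32(12), np.int32(30), np.int32(117)), (np.int32(177), np.int32(411), np.int32(11), np.int32(9), np.int32(71))]
```

```bash
python3 -c "
from h import *
for cam in ('top','side'):
  im=np.mean([eyes.capture(cam).astype(float) for _ in range(4)],0);g=(((im/255.)**.5)*255).astype(np.uint8)
  for nm,y in (('R',(-140,-90)),('L',(90,140))):
    q=cv2.cvtColor(rside(cam,g,(-25,25),y,.074),cv2.COLOR_RGB2GRAY);print(cam,nm);print(cv2.resize(q,(12,12),interpolation=cv2.INTER_AREA))
print(r.get_state()['time_s'])"
```

```text
top R
[[153 146 144 143 140 137 138 138 139 140 143 153]
 [149 134 126 121 117 116 115 115 113 112 121 148]
 [148 136 126 124 124 123 121 116 108 101 112 145]
 [151 150 148 148 149 148 144 129 115 107 115 145]
 [153 153 152 150 150 150 147 132 120 115 119 144]
 [137 136 136 134 133 130 127 124 125 120 121 143]
 [130 126 126 125 124 119 118 125 129 126 122 142]
 [127 129 130 129 129 128 128 129 130 128 118 131]
 [120 128 130 130 130 130 130 130 131 128 116 123]
 [122 124 129 130 130 130 130 130 130 128 123 134]
 [139 125 131 134 134 134 135 135 134 136 144 150]
 [151 144 146 148 148 147 148 149 149 149 153 155]]
top L
[[153 148 148 148 148 147 147 148 148 150 151 155]
 [148 128 122 121 122 120 119 118 118 123 135 153]
 [146 116 110 112 115 117 119 116 111 112 128 151]
 [143 115 115 122 133 140 142 141 139 137 141 151]
 [143 118 121 128 144 153 154 153 153 152 152 153]
 [144 123 126 130 133 136 138 139 140 139 138 141]
 [145 125 129 130 125 119 122 126 125 124 123 132]
 [145 127 129 130 128 126 128 129 129 129 127 126]
 [145 129 130 130 130 130 130 130 130 130 128 120]
 [146 130 130 13
[... 685 characters left out ...]
192 194 196 201 210]
 [212 212 213 212 212 212 212 212 213 213 214 214]]
side L
[[189 183 183 182 184 183 183 182 181 182 182 184]
 [170 153 152 152 153 154 154 153 153 154 162 172]
 [165 141 140 141 145 150 151 150 149 153 170 192]
 [170 151 147 145 148 155 158 157 156 159 182 209]
 [179 163 163 153 153 158 160 159 158 160 182 211]
 [182 162 161 158 159 160 160 159 159 159 174 200]
 [183 159 156 158 160 160 160 160 159 158 162 172]
 [177 159 156 157 159 160 160 161 160 159 158 159]
 [180 161 156 156 158 158 160 160 160 160 165 167]
 [188 167 162 161 163 165 165 165 165 167 178 195]
 [201 190 189 188 189 190 190 189 188 190 195 210]
 [215 214 214 215 213 214 214 213 213 213 214 216]]
27.0667
```

```bash
python3 -c "
from plant import workorder
print(workorder.close_job())"
```

```text
the job is handed in; nothing more can be done
None
```

I turned the turret one click anticlockwise and slid saucer A into the left bay and saucer B into the right bay. The images show both home to within a few mm and both cups apparently upright, and I handed the job in at about 27 s; the verdict wasn't shown to me. Because the fingers can't reach under the low top, each saucer coasted the last stretch after a fast push.

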